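# Clamp a filter cartridge home in its dock

## Task

Stand the white filter cartridge upright in the pocket of the clamp dock, letting it rest on the raised gasket without pushing it in by hand. Then swing the clamp over and press its handle down, with about 13 N and no more, so that the clamp alone drives the cartridge fully home and stays closed on it, holding it firmly without crushing it; let go. Leave the tin, the match box and the dish where they are.

Things in the scene. Friction and masses are not known exactly. Their poses are not given: they have to be found in the camera images.
- cartridge: Loose white plastic block with a thin grey band, 32 x 50 x 56 mm (its x, y, z), about 0.12 kg, upright on the worktop. Origin at the centre of its underside, z up. Take it across its 32 mm width within its upper 30 mm; in the dock, standing on the gasket, only its top 34 mm stand out. Either way round fits.
- dock: Clamp dock, bolted down: aluminium base plate 120 x 190 x 10 mm, grey pocket block 74 x 92 mm, and two hinge cheeks 87 mm high, 90 mm from the pocket toward the dock's +y. Origin on the worktop under the pocket's centre, z up. The pocket opens upward: 34.5 mm along the dock's x, 52.5 mm along its y; a sloped black lip 4 mm wide leads in, its top 44 mm above the worktop.
- pocket_floor (a point): Centre of the pocket floor, 14 mm above the worktop, axes as the dock's: a cartridge that is home has its underside here and its top 70 mm above the worktop.
- clamp_hinge (a point): Centre of the clamp's hinge pin, 90 mm from the pocket centre along the dock's +y and 72 mm above the worktop. The pin runs along the dock's x.
- clamp_angle (a joint): Angle of the clamp arm, rad: 0 = level over the pocket, pointing to the dock's -y; grows as it swings up and back; 1.57 upright; starts leaning back at 1.65 to 1.95; range -0.2 to 2.15. The hinge is stiff and stays where it is left: about 8 N pressed down at the handle moves the level arm, every newton more gives about 2.3 N at the pressing foot. Home and clamped is at about -0.1 to 0.1.
- handle (a point): Middle of the handle, a black round bar (14 x 130 mm) across the arm's end along the dock's x, with the arm level 210 mm from the hinge pin and 28 mm above it. Arm 18 mm wide; a 17 mm steel sleeve covers the bar 13 mm either side of here. Pressed here, 9 to 11 N moves the gasket; stopping at about 13 N leaves the foot pressing with some 11 to 19 N; 17 N is too much.
- grip_near (a point): Point on the axis of the handle bar 40 mm from its middle on the dock's -x side, where fingers can straddle the bar clear of the arm.
- clamp: Steel clamp arm, origin at its hinge pin; level, its z is up, its -y points to the handle and its beam runs 28 mm above the pin. 90 mm out a block carries a screwed spindle and a sprung rubber foot (6 N per mm), pressing the cartridge's top. The unloaded foot ends 28 to 38 mm below the beam's axis: the spindle's setting differs each time and is not reported, so the closing angle differs too.
- salve_tin: Bystander: round green tin, 67 mm across, 39 mm high. Origin at the centre of its underside.
- match_box: Bystander: match box 35 x 52 x 14 mm. Origin at the centre of its underside.
- dish: Bystander: white porcelain evaporating dish, 87 mm across, 30 mm high. Origin at the centre of its underside.
- gasket_top (a point): Centre of the raised gasket's top at the start, 22 mm above the worktop (fixed point of the dock). A cartridge set down on the gasket has its underside here, 8 mm proud of home. The tight rubber gasket carries the cartridge's weight, yields to about 6 N of push and does not come back.
Mind the look-alikes: they are no part of the job. Of the things that look like the cartridge, the smallest one is meant.

How it is judged (in metres and radians):
On the way, in this order (a step that is already met when the one before it is completed fails the run):
1. the cartridge stands let go and upright in the pocket on the raised gasket, not pushed in (horizontal distance between cartridge and pocket_floor below 0.004 m and z of cartridge in the frame of pocket_floor between 0.004 and 0.0105 m and angle between cartridge's own z axis and vertical below 0.12 rad and contact force between the fingers and cartridge below 0.2 N and value of joint clamp_angle above 0.6 rad), for 0.2 s.
2. the clamp has driven the cartridge home (z of cartridge in the frame of pocket_floor below 0.0015 m and contact force between clamp and cartridge above 7 N), for 0.1 s.
At the end, for the whole second after the job is handed in: The cartridge is upright in the pocket, its underside within 1.5 mm of the pocket floor, its centre within 4 mm of the pocket's, at rest, and the clamp, let go, still presses on it with 7 N or more (all of step 2 and horizontal distance between cartridge and pocket_floor below 0.004 m and angle between cartridge's own z axis and vertical below 0.05 rad and linear speed of cartridge below 0.01 m/s); the robot touches nothing.
It fails at once if the clamp presses the cartridge with more than 24 N (contact force between clamp and cartridge above 24 N).
It fails at once if the hand pushes the cartridge in: fingers on the cartridge while it is more than 4 mm down from the raised gasket (horizontal distance between cartridge and pocket_floor below 0.008 m and z of cartridge in the frame of pocket_floor below 0.004 m and contact force between the fingers and cartridge above 1 N).
It fails at once if a bystander is moved by more than 20 mm (distance of any of salve_tin, match_box, dish from where it was at the start of the episode above 0.02 m).
It also fails if it takes over 72 s, if anything falls off the work surface, if the arm or the gripper's body presses on something with over 40 N, if the wrist force passes 120 N, or if a joint passes its speed limit or range.

## Robot

A 6-joint arm with a two-finger parallel gripper is mounted at the origin on a cart in front of the work surface, level with it; the furniture and walls round the work are solid. World frame = base frame: x ahead of the robot, y to its left, z up, the work surface at z = 0. Lengths are in m, angles in degrees, forces in N, time in s.
With the tool pointing down it reaches from about 0.375 to 0.975 m from the base axis. Payload 3.8 kg.
Tool frame: the origin (TCP) lies where the fingers leave the gripper's body, on its centre line; the fingertips stand 64 mm ahead of it and the grasp point (between the pads) lies hold_point_z ahead of it (hold_point_z is the distance from the TCP to the grasp point, in m); z points along the fingers, y is the line along which they close (so a half turn about z gives the same grasp; the last joint's range is limited). The gripper opens to 88 mm and grips with 3 to 60 N. Pads are 18 mm wide; open, the fingers measure 123 mm over their backs; the gripper's body (75 mm by 187 mm) begins 45 mm behind the grasp point.
Start: joints at [66.354, 15.12, 91.902, -0, 72.978, -2.114], TCP at [0.248, 0.628, 0.303] pointing down, gripper open.
Joint ranges: [-150.88, 150.88], [-54.13, 125.18], [17.81, 147.31], [-75.09, 255.09], [0, 152.58], [-146.25, 146.25]. Speed limits (degrees/s): [147.25, 147.25, 180, 180, 180, 180].

## Interface

Orientations are given as a 3x3 rotation matrix whose columns are the frame's x, y, z axes.
In Python, from workcell import state, snapshot, calibration, job_done, hold_point_z gives the robot as it stands.
- The arm moves only by the shell command python3 -m jog 'ROWS' [FORCE]. ROWS is a JSON object of lists of equal length, an entry for each row: "xyz": the shift along the tool's x, y, z in m, a list of three; "angular": the turn, a rotation vector about the tool's x, y, z in degrees, a list of three; "grip": the finger opening in m, from 0 to 0.0881. A call has 1 to 8 rows; each row shifts and turns the commanded pose from where the row before left it, along the tool's axes as they then stand; what a row does not reach is not made up. A row lasts 1/8 s, in which the tool goes at most 62.5 mm and 10.7 degrees, less where a joint would pass 70% of its speed; a pose out of reach is approached as far as the arm can. A call with a gripper value outside its range is refused whole. The fingers move at their own pace and stop on an object; FORCE is the grip in N (left out, the last holds). Time passes only in rows, so rows that do not move let the fingers close. It gives the time, the measured TCP pose, the force, the opening and the grip force at its end, in the units of the state.
- state(): the state, without advancing time (a new reading comes with each control period).
- snapshot(name): name is "scene" or "side" or "wrist"; returns the picture (480x640x3 uint8, blue, green, red); there is no depth.
- calibration(name): a dict with "camera_matrix" (3x3 intrinsics, pixels), "dist_coeffs" ([k1, k2, p1, p2, k3] as OpenCV has them; the pictures are not rectified), "cam_to_world" (4x4, takes a point from camera to world coordinates). Camera axes: x right, y down, z forward; pixel columns grow to the right and rows downward; lengths in m; the calibration is good to about 2 mm. A picture is of the moment at which its call begins: read the wrist's pose just before it. calibration takes no time and is no camera call; for the wrist camera it gives the pose at the moment of the call.
- job_done(): hands the job in; it is judged then, once.
The state is a dict: "time_s": time; "joints": joint angles; "joint_vel": joint speeds; "tau": joint torques, N m; "eef_pos": TCP position; "ee_rot": TCP orientation; "ft_force": force on the tool from outside, world axes, zero at the start; "torque": the same for the moment, N m; "grip_width": finger opening in m; "grasp_force": force on a finger pad.
Only numpy, scipy, OpenCV 4.12 (cv2) and the standard library are available. Lean on these libraries where they do the work, as an engineer would, in place of code of your own. Each camera call takes 0.05 s, during which the arm holds its last target. There are 200 camera calls.

## Working session

There is one attempt and no reset: what is moved stays moved. The work goes in short steps, Python scripts to look and compute and a shell command to move; the robot and the scene stay as the last step left them, time stands still between calls to the robot, and variables do not carry over. Pictures are saved under pics/ and viewed, at most 10 in all, crops included, and the job is handed in when it is done.

```bash
ls; mkdir -p pics; python3 - <<'E'
from workcell import *
import cv2,numpy as np
for n in("scene","side"):
    cv2.imwrite(f"pics/{n}0.png",snapshot(n)); c=calibration(n); print(n,np.round(c["camera_matrix"],1).tolist(),np.round(c["dist_coeffs"],3),np.round(c["cam_to_world"],3).tolist())
s=state();print(s["time_s"],s["eef_pos"],np.round(s["ee_rot"],3).tolist(),s["ft_force"],s["grip_width"],hold_point_z)
E
```

```text
pics
scene [[452.4, 0.0, 326.6], [0.0, 452.4, 234.6], [0.0, 0.0, 1.0]] [-0.115  0.     0.     0.     0.   ] [[0.523, -0.495, 0.694, -0.158], [-0.852, -0.323, 0.412, -0.488], [0.02, -0.807, -0.591, 0.69], [0.0, 0.0, 0.0, 1.0]]
side [[486.9, 0.0, 318.2], [0.0, 486.9, 231.3], [0.0, 0.0, 1.0]] [-0.128  0.     0.     0.     0.   ] [[-0.998, -0.022, 0.057, 0.438], [-0.061, 0.44, -0.896, 0.912], [-0.006, -0.898, -0.44, 0.576], [0.0, 0.0, 0.0, 1.0]]
0.1 [0.24751845 0.62743951 0.30154114] [[-0.93, 0.367, -0.001], [0.367, 0.93, -0.002], [0.0, -0.002, -1.0]] [0.20841428 0.46045501 0.61473582] 0.08774407948664292 0.0453
```

View pics/scene0.png

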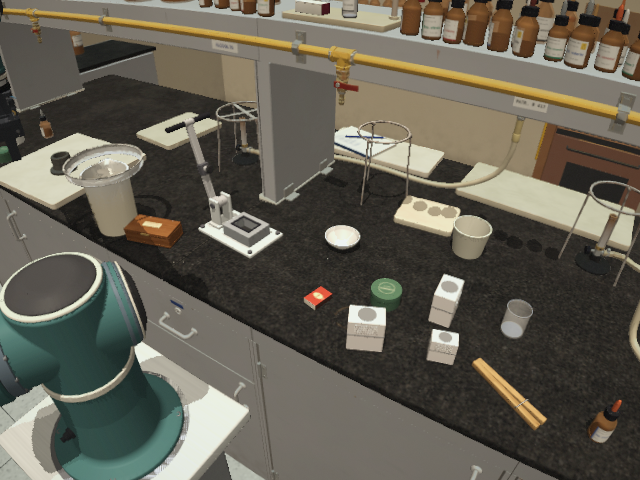

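View pics/side0.png

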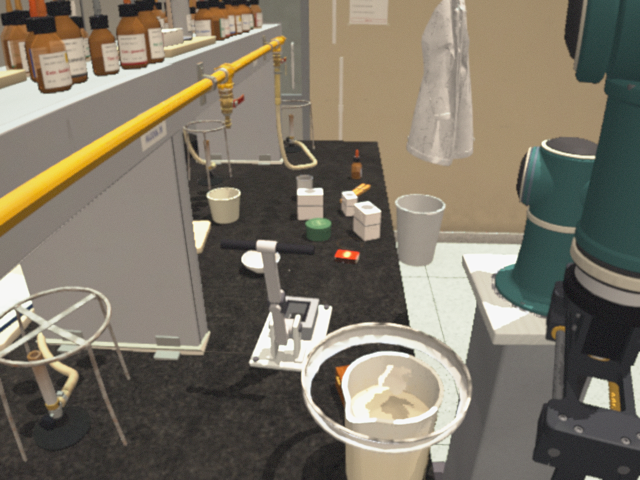

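Both views show the dock at scene (240,232) and side (295,330), with the clamp leaning back. Three white blocks look like the cartridge, in scene pixels: (366,328) is large, (447,300) is tall and (443,346) is smallest. The last one fits "the smallest". I'll confirm it in one enlarged crop.

```bash
cat > h.py <<'E'
from workcell import *
import cv2,numpy as np
def ray(n,uv,c=None):
    c=c or calibration(n)
    p=cv2.undistortPoints(np.array(uv,float).reshape(-1,1,2),np.array(c["camera_matrix"]),np.array(c["dist_coeffs"])).reshape(-1,2)
    T=np.array(c["cam_to_world"]); d=np.c_[p,np.ones(len(p))]@T[:3,:3].T
    return T[:3,3],d
def onz(n,uv,z,c=None):
    o,d=ray(n,uv,c); return o+d*((z-o[2])/d[:,2])[:,None]
def tri(n1,a,n2,b):
    o1,d1=ray(n1,a);o2,d2=ray(n2,b);out=[]
    for x,y in zip(d1,d2):
        s=np.linalg.lstsq(np.c_[x,-y],o2-o1,rcond=None)[0]; out.append((o1+s[0]*x+o2+s[1]*y)/2)
    return np.array(out)
def proj(n,P,c=None):
    c=c or calibration(n); M=np.linalg.inv(np.array(c["cam_to_world"]))
    return cv2.projectPoints(np.array(P,float).reshape(-1,3),cv2.Rodrigues(M[:3,:3])[0],M[:3,3],np.array(c["camera_matrix"]),np.array(c["dist_coeffs"]))[0].reshape(-1,2)
E
python3 - <<'E'
import cv2,numpy as np
a=cv2.imread("pics/scene0.png");
k=lambda im,x,y,w,h,f:cv2.resize(im[y:y+h,x:x+w],None,fx=f,fy=f,interpolation=cv2.INTER_CUBIC)
A=k(a,340,270,133,100,3);B=k(a,155,105,133,150,3)[:, :]
s=cv2.imread("pics/side0.png");C=k(s,215,225,133,150,3)
A=cv2.copyMakeBorder(A,0,150,0,0,cv2.BORDER_CONSTANT)
cv2.imwrite("pics/crop1.png",cv2.resize(np.hstack([A,B]),(798,450)));print(A.shape)
cv2.imwrite("pics/crop2.png",C)
E
```

```text
(450, 399, 3)
```

View pics/crop1.png

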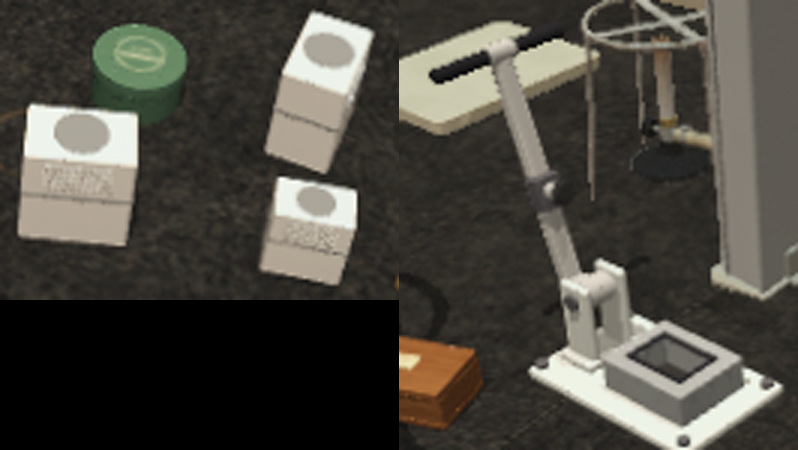

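View pics/crop2.png

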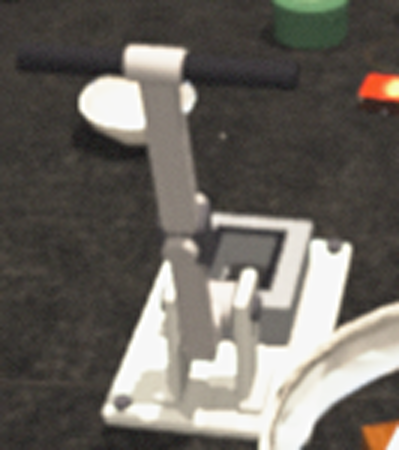

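The crop confirms it: the cartridge is the smallest block, at crop (310,230), which is scene (443,346). The dock pocket opening and plate corners are also clear. Next I'll localise them.

```bash
python3 - <<'E'
from h import *
np.set_printoptions(precision=4,suppress=True)
f=lambda L:[(155+(u-399)/3,105+v/3) for u,v in L]
g=lambda L:[(340+u/3,270+v/3) for u,v in L]
sd=lambda L:[(215+u/3,225+v/3) for u,v in L]
P=onz("scene",g([(278,177),(358,187),(351,227),(271,216)]),.056);print("cart",P,P.mean(0),np.linalg.norm(np.roll(P,-1,0)-P,axis=1))
e=P[1]-P[0]+P[2]-P[3];print("long dir?",np.degrees(np.arctan2(e[1],e[0])))
P=onz("scene",g([(20,107),(139,113),(290,16),(372,28),(262,270),(341,284)]),.0);print("bot",P)
P=onz("scene",f([(606,357),(668,321),(743,362),(683,398)]),.044);print("block",P,P.mean(0),np.linalg.norm(np.roll(P,-1,0)-P,axis=1))
P=onz("scene",f([(630,357),(672,333),(718,352),(680,381)]),.044);print("pocket",P,P.mean(0))
P=onz("scene",f([(529,372),(680,447),(782,387)]),.010);print("plate",P,np.linalg.norm(np.diff(P,axis=0),axis=1), [np.degrees(np.arctan2(*d[1::-1])) for d in np.diff(P,axis=0)])
P=onz("side",sd([(352,242),(255,438),(105,422)]),.010);print("plate side",P)
P=onz("side",sd([(312,220),(215,215)]),.044);print("block side",P)
print("handle ends",tri("scene",f([(436,76),(560,36)]),"side",sd([(293,75),(24,59)])))
g2=lambda x:onz("scene",[x],0)
print("match,tin,dish,wall panel foot,cup",[g2(x)[0][:2] for x in [(318,298),(387,300),(342,240),(268,200),(333,168),(468,250),(516,330)]])
E
```

```text
cart [[ 0.4401 -0.3689  0.056 ]
 [ 0.4589 -0.4152  0.056 ]
 [ 0.4255 -0.422   0.056 ]
 [ 0.408  -0.3768  0.056 ]] [ 0.4331 -0.3957  0.056 ] [0.0499 0.0341 0.0485 0.0331]
long dir? -68.3698018909399
bot [[ 0.4571 -0.1766  0.    ]
 [ 0.4974 -0.2511  0.    ]
 [ 0.6559 -0.3057  0.    ]
 [ 0.6772 -0.3655  0.    ]
 [ 0.4129 -0.3787  0.    ]
 [ 0.4288 -0.4262  0.    ]]
block [[0.4989 0.2007 0.044 ]
 [0.5691 0.1926 0.044 ]
 [0.5555 0.1008 0.044 ]
 [0.4896 0.1105 0.044 ]] [0.5283 0.1512 0.044 ] [0.0707 0.0927 0.0666 0.0907]
pocket [[0.5099 0.184  0.044 ]
 [0.5566 0.1777 0.044 ]
 [0.5556 0.1272 0.044 ]
 [0.5062 0.1273 0.044 ]] [0.5321 0.154  0.044 ]
plate [[0.48   0.2777 0.01  ]
 [0.4713 0.1021 0.01  ]
 [0.5818 0.0817 0.01  ]] [0.1758 0.1124] [np.float64(-92.84200209441389), np.float64(-10.462702329965184)]
plate side [[0.4627 0.0983 0.01  ]
 [0.5099 0.2925 0.01  ]
 [0.5963 0.2848 0.01  ]]
block side [[0.4879 0.1237 0.044 ]
 [0.5514 0.1214 0.044 ]]
handle ends [[0.4843 0.3355 0.2663]
 [0.6093 0.3213 0.2618]]
match,tin,dish,wall panel foot,cup [array([ 0.4437, -0.1126]), array([ 0.5193, -0.2422]), array([ 0.6541, -0.0513]), array([0.7038, 0.2232]), array([0.9756, 0.1678]), array([ 0.7915, -0.3394]), array([ 0.5821, -0.51  ])]
```

```bash
python3 -m jog '{"xyz":[[0,0,-0.02],[0,0,-0.02],[0,0,-0.02],[0,0,-0.02],[0,0,-0.02]],"angular":[[0,0,9.4],[0,0,9.4],[0,0,9.4],[0,0,9.4],[0,0,9.4]],"grip":[0.088,0.088,0.088,0.088,0.088]}'
python3 -m jog '{"xyz":[[-0.058,0.004,0],[-0.058,0.004,0],[-0.058,0.004,0],[-0.058,0.004,0],[-0.058,0.004,0],[-0.058,0.004,0],[-0.058,0.004,0],[-0.058,0.004,0]],"angular":[[0,0,0],[0,0,0],[0,0,0],[0,0,0],[0,0,0],[0,0,0],[0,0,0],[0,0,0]],"grip":[0.088,0.088,0.088,0.088,0.088,0.088,0.088,0.088]}'
python3 -m jog '{"xyz":[[-0.058,0.004,0],[-0.058,0.004,0],[0,0,0]],"angular":[[0,0,0],[0,0,0],[0,0,0]],"grip":[0.088,0.088,0.088]}'
python3 - <<'E'
from h import *
import json
c=calibration("wrist");im=snapshot("wrist");cv2.imwrite("pics/w1.png",im)
json.dump({k:np.array(v).tolist() for k,v in c.items()},open("w1.json","w"))
s=state();print(s["eef_pos"],np.round(s["ee_rot"],3).tolist(),np.round(c["cam_to_world"],3).tolist())
E
```

```text
time_s: 0.72
eef_pos: [0.2476, 0.6277, 0.4026]
ee_rot: [[-0.361, 0.933, -0.001], [0.933, 0.361, -0.001], [-0.001, -0.001, -1.0]]
ft_force: [-0.0, -0.2, -0.2]
grip_width: 0.0878
grasp_force: 0.0
time_s: 1.72
eef_pos: [0.4476, 0.206, 0.4024]
ee_rot: [[-0.366, 0.931, -0.0], [0.931, 0.366, -0.0], [0.0, -0.0, -1.0]]
ft_force: [0.3, 0.4, 0.5]
grip_width: 0.0877
grasp_force: 0.0
time_s: 2.1
eef_pos: [0.4981, 0.0994, 0.402]
ee_rot: [[-0.36, 0.933, -0.001], [0.933, 0.36, -0.001], [-0.001, -0.001, -1.0]]
ft_force: [-0.9, 0.4, -0.8]
grip_width: 0.0882
grasp_force: 0.0
[0.49746064 0.10123477 0.40207765] [[-0.362, 0.932, -0.001], [0.932, 0.362, 0.0], [0.001, -0.001, -1.0]] [[0.933, 0.341, 0.115, 0.468], [0.36, -0.882, -0.305, 0.179], [-0.003, 0.326, -0.945, 0.483], [0.0, 0.0, 0.0, 1.0]]
```

View pics/w1.png

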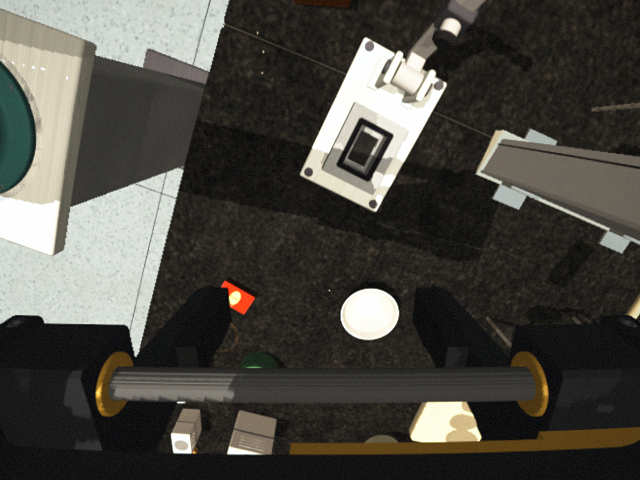

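The wrist view shows the whole dock: its plate corners are near (368,38), (447,80), (376,212) and (301,177), and the lip is around (365,150). I'll measure the dock with masks and the cartridge direction next.

```bash
python3 - <<'E'
from h import *
import json
np.set_printoptions(precision=4,suppress=True)
c=json.load(open("w1.json"));im=cv2.imread("pics/w1.png")
# rectify to planes at z: 1px = 0.5 mm
def top(z,x0=.43,y0=.03,w=.22,h=.30,s=2000):
    X,Y=np.meshgrid(x0+np.arange(int(w*s))/s,y0+np.arange(int(h*s))/s)
    uv=proj("wrist",np.c_[X.ravel(),Y.ravel(),np.full(X.size,z)],c).astype(np.float32).reshape(*X.shape,2)
    return cv2.remap(im,uv[...,0],uv[...,1],cv2.INTER_LINEAR)
def rect(m,name,x0=.43,y0=.03,s=2000):
    cs=cv2.findContours(m,cv2.RETR_EXTERNAL,cv2.CHAIN_APPROX_NONE)[0]
    for k in sorted(cs,key=cv2.contourArea)[::-1][:3]:
        r=cv2.minAreaRect(k);print(name,np.array(r[0])/s+[x0,y0],np.array(r[1])/s,r[2])
t=top(.010);g=cv2.cvtColor(t,cv2.COLOR_BGR2GRAY);m=cv2.morphologyEx((g>110).astype(np.uint8)*255,cv2.MORPH_CLOSE,np.ones((9,9)));rect(m,"plate")
t=top(.044);g=cv2.cvtColor(t,cv2.COLOR_BGR2GRAY)
roi=np.zeros_like(g);cv2.circle(roi,(int((.53-.43)*2000),int((.152-.03)*2000)),84,255,-1)
m=((g<45)*roi).astype(np.uint8);rect(cv2.bitwise_and((g<45).astype(np.uint8)*255,roi),"lip")
rect(cv2.bitwise_and(((g>75)).astype(np.uint8)*255,roi),"blk")
cv2.imwrite("pics/top.png",np.hstack([cv2.flip(top(.01),0),cv2.flip(t,0)])[:560,:800])
E
```

```text
plate [0.5344 0.2078] [0.2349 0.1207] 84.91377258300781
plate [0.5747 0.3277] [0.0035 0.0225] 90.0
lip [0.53 0.16] [0.0633 0.046 ] 84.80557250976562
blk [0.5298 0.1483] [0.0765 0.0838] 86.3086166381836
blk [0.5296 0.1613] [0.0512 0.0338] 84.38241577148438
blk [0.5336 0.1928] [0.002  0.0241] 84.0938491821289
```

View pics/top.png

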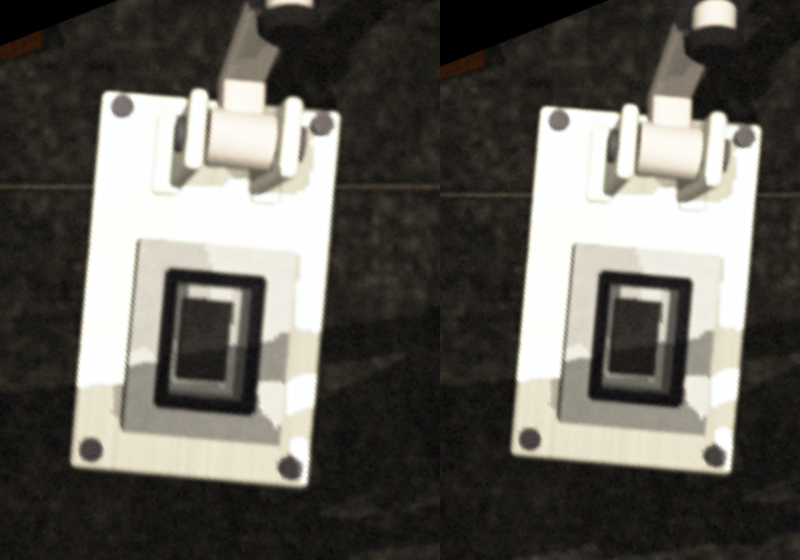

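```bash
python3 -m jog '{"xyz":[[-0.0485,-0.027,0.022],[-0.0485,-0.027,0.022],[-0.0485,-0.027,0.022],[-0.0485,-0.027,0.022],[-0.0485,-0.027,0.022],[-0.0485,-0.027,0.022],[-0.0485,-0.027,0.022],[-0.0485,-0.027,0]],"angular":[[0,0,0],[0,0,0],[0,0,0],[0,0,0],[0,0,0],[0,0,0],[0,0,0],[0,0,0]],"grip":[0.088,0.088,0.088,0.088,0.088,0.088,0.088,0.088]}'
```

```text
time_s: 3.15
eef_pos: [0.4376, -0.3363, 0.2461]
ee_rot: [[-0.368, 0.93, -0.003], [0.93, 0.368, 0.004], [0.005, -0.001, -1.0]]
ft_force: [0.7, -0.4, 1.2]
grip_width: 0.0881
grasp_force: 0.0
```

The rectified view gives a clear lip and plate, with dock yaw about −5° and pocket near (0.530,0.157). I'll refine that later. Now I'll look at the cartridge from close by.

```bash
python3 -m jog '{"xyz":[[-0.05,-0.008,0],[-0.05,-0.008,0],[-0.05,-0.008,0],[0,0,0],[0,0,0]],"angular":[[0,0,0],[0,0,0],[0,0,0],[0,0,0],[0,0,0]],"grip":[0.088,0.088,0.088,0.088,0.088]}'
cat >> h.py <<'E'
def recti(im,c,z,x0,y0,w,h,s=2000):
    X,Y=np.meshgrid(x0+np.arange(int(w*s))/s,y0+np.arange(int(h*s))/s)
    uv=proj("wrist",np.c_[X.ravel(),Y.ravel(),np.full(X.size,z)],c).astype(np.float32).reshape(*X.shape,2)
    return cv2.remap(im,uv[...,0],uv[...,1],cv2.INTER_LINEAR)
def rects(m,x0,y0,s=2000,n=3):
    cs=cv2.findContours(m,cv2.RETR_EXTERNAL,cv2.CHAIN_APPROX_NONE)[0]
    for k in sorted(cs,key=cv2.contourArea)[::-1][:n]:
        r=cv2.minAreaRect(k);print(np.array(r[0])/s+[x0,y0],np.array(r[1])/s,r[2])
E
python3 - <<'E'
from h import *
np.set_printoptions(precision=4,suppress=True)
c=calibration("wrist");im=snapshot("wrist");cv2.imwrite("pics/w2.png",im)
s=state();print(s["eef_pos"],np.round(s["ee_rot"],3).tolist())
x0,y0=.36,-.46
t=recti(im,c,.056,x0,y0,.14,.14)
g=cv2.cvtColor(t,cv2.COLOR_BGR2GRAY)
for th in (150,190,215):
    m=cv2.morphologyEx((g>th).astype(np.uint8)*255,cv2.MORPH_CLOSE,np.ones((5,5)));print(th);rects(m,x0,y0,n=2)
o=cv2.flip(t,0);cv2.imwrite("pics/w2v.png",np.hstack([cv2.resize(im,(560,420)),cv2.resize(o,(240,240)) if 0 else cv2.copyMakeBorder(cv2.resize(o,(240,240)),0,180,0,0,cv2.BORDER_CONSTANT)]))
E
```

```text
time_s: 3.78
eef_pos: [0.4715, -0.4839, 0.248]
ee_rot: [[-0.367, 0.93, -0.001], [0.93, 0.367, 0.002], [0.002, -0.0, -1.0]]
ft_force: [1.3, 0.6, -0.0]
grip_width: 0.0883
grasp_force: 0.0
[ 0.4713 -0.4837  0.2483] [[-0.367, 0.93, -0.001], [0.93, 0.367, 0.002], [0.002, -0.0, -1.0]]
150
[ 0.433  -0.3956] [0.0328 0.0499] 17.10272979736328
[ 0.4467 -0.4545] [0.011  0.0205] 90.0
190
[ 0.4329 -0.3957] [0.0323 0.0495] 17.10272979736328
[ 0.447  -0.4548] [0.0105 0.02  ] 90.0
215
[ 0.433  -0.3957] [0.0319 0.0492] 17.10272979736328
[ 0.447  -0.4548] [0.0105 0.019 ] 90.0
```

View pics/w2v.png

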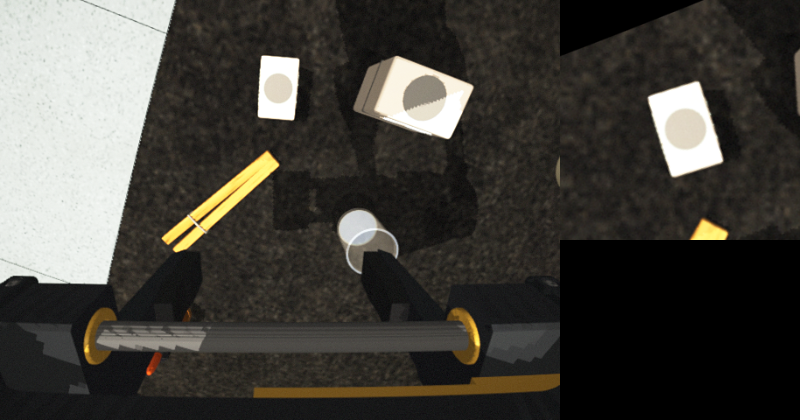

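Found the cartridge: centre (0.433,−0.396), 32×50 mm, short axis at 17°. Its pixel in the wrist frame is about (318,101), and the bigger block lies to the right. Now grasp.

```bash
python3 -m jog '{"xyz":[[0,0,0],[0.0478,-0.0054,0],[0.0477,-0.0053,0],[0,0,0.05],[0,0,0.03],[0,0,0],[0,0,0]],"angular":[[0,0,4.4],[0,0,0],[0,0,0],[0,0,0],[0,0,0],[0,0,0],[0,0,0]],"grip":[0.088,0.088,0.088,0.088,0.088,0.088,0.088]}'
```

```text
time_s: 4.7
eef_pos: [0.4332, -0.3973, 0.1702]
ee_rot: [[-0.294, 0.956, 0.001], [0.956, 0.294, -0.001], [-0.001, 0.001, -1.0]]
ft_force: [0.1, -0.7, 0.3]
grip_width: 0.088
grasp_force: 0.0
```

```bash
python3 -m jog '{"xyz":[[0.001,0,0.03],[0,0,0.03],[0,0,0.0187],[0,0,0],[0,0,0],[0,0,0],[0,0,0],[0,0,0]],"angular":[[0,0,0],[0,0,0],[0,0,0],[0,0,0],[0,0,0],[0,0,0],[0,0,0],[0,0,0]],"grip":[0.088,0.088,0.088,0.088,0.03,0.03,0.03,0.03]}' 20
python3 -m jog '{"xyz":[[0,0,0],[0,0,0],[0,0,0]],"angular":[[0,0,0],[0,0,0],[0,0,0]],"grip":[0.02,0.02,0.02]}'
python3 -c "
from h import *
for i in range(3):print(state()['eef_pos'])"
```

```text
time_s: 5.7
eef_pos: [0.4324, -0.3968, 0.0904]
ee_rot: [[-0.293, 0.956, 0.0], [0.956, 0.293, -0.0], [-0.001, 0.0, -1.0]]
ft_force: [0.4, -0.1, -0.9]
grip_width: 0.0506
grasp_force: 0.0
time_s: 6.08
eef_pos: [0.4323, -0.3966, 0.09]
ee_rot: [[-0.294, 0.956, 0.0], [0.956, 0.294, 0.0], [0.0, 0.0, -1.0]]
ft_force: [0.3, 0.2, 0.4]
grip_width: 0.0318
grasp_force: 20.0
[ 0.43227876 -0.39662488  0.09001698]
[ 0.43227876 -0.39662488  0.09001698]
[ 0.43227876 -0.39662488  0.09001698]
```

```bash
python3 -m jog '{"xyz":[[0,0,-0.05],[0,0,-0.05],[0,0,-0.06]],"angular":[[0,0,7.4],[0,0,7.4],[0,0,7.5]],"grip":[0.02,0.02,0.02]}'
python3 -m jog '{"xyz":[[0.055,0.006,0],[0.055,0.006,0],[0.055,0.006,0],[0.055,0.006,0],[0.055,0.006,0],[0.055,0.006,0],[0.055,0.006,0],[0.055,0.006,0]],"angular":[[0,0,0],[0,0,0],[0,0,0],[0,0,0],[0,0,0],[0,0,0],[0,0,0],[0,0,0]],"grip":[0.02,0.02,0.02,0.02,0.02,0.02,0.02,0.02]}'
python3 -m jog '{"xyz":[[0,0,0],[0,0,0],[0,0,0]],"angular":[[0,0,0],[0,0,0],[0,0,0]],"grip":[0.02,0.02,0.02]}'
cat > dock.py <<'E'
from h import *
import sys
np.set_printoptions(precision=4,suppress=True)
x0,y0=.44,.06
for i in range(2):
    c=calibration("wrist");im=snapshot("wrist")
    t=recti(im,c,.044,x0,y0,.18,.18);g=cv2.cvtColor(t,cv2.COLOR_BGR2GRAY)
    roi=np.zeros_like(g);cv2.circle(roi,(int((.53-x0)*2000),int((.158-y0)*2000)),88,255,-1)
    for th in (40,60):
        m=cv2.morphologyEx(cv2.bitwise_and((g<th).astype(np.uint8)*255,roi),cv2.MORPH_OPEN,np.ones((3,3)));rects(m,x0,y0,n=1)
s=state();print(s["eef_pos"],np.round(s["ee_rot"],4).tolist())
o=cv2.flip(t,0);cv2.imwrite(sys.argv[1],np.hstack([cv2.resize(im,(500,375)),cv2.copyMakeBorder(cv2.resize(o,(300,300)),0,75,0,0,cv2.BORDER_CONSTANT)]))
E
python3 dock.py pics/w3.png
```

```text
time_s: 6.45
eef_pos: [0.4314, -0.3958, 0.25]
ee_rot: [[0.095, 0.995, -0.002], [0.995, -0.095, 0.002], [0.002, -0.003, -1.0]]
ft_force: [1.0, -0.5, -2.1]
grip_width: 0.0318
grasp_force: 20.0
time_s: 7.45
eef_pos: [0.52, 0.0389, 0.2498]
ee_rot: [[0.091, 0.996, -0.0], [0.996, -0.091, -0.0], [-0.0, -0.0, -1.0]]
ft_force: [0.9, 0.4, -0.8]
grip_width: 0.0318
grasp_force: 20.0
time_s: 7.82
eef_pos: [0.5198, 0.0359, 0.2497]
ee_rot: [[0.093, 0.996, -0.001], [0.996, -0.093, -0.0], [-0.001, -0.001, -1.0]]
ft_force: [-0.3, -0.1, -1.3]
grip_width: 0.0315
grasp_force: 20.0
[0.5309 0.1593] [0.0634 0.0455] 84.85723876953125
[0.5309 0.1594] [0.0638 0.0462] 84.80557250976562
[0.5309 0.1593] [0.0634 0.0457] 84.74620056152344
[0.531  0.1593] [0.0639 0.046 ] 84.80557250976562
[0.52   0.0358 0.2499] [[0.0933, 0.9956, -0.0002], [0.9956, -0.0933, -0.0003], [-0.0003, -0.0001, -1.0]]
```

View pics/w3.png

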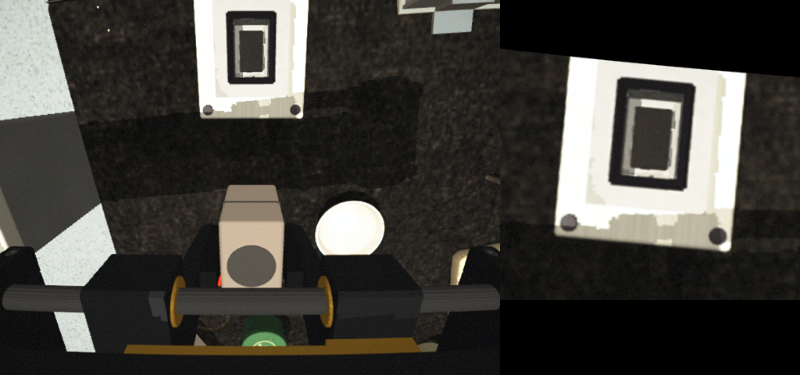

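The cartridge hangs straight between the fingers (right panel: lip at (652,133)). The pocket reads consistently at (0.531,0.1593), yaw −5.2°. I'll move over it, leaving the bottom 16 mm above the lip.

```bash
python3 -m jog '{"xyz":[[0.0411,0,0],[0.0411,-0.0003,0],[0.0411,-0.0003,0],[0,0,0.04],[0,0,0.04],[0,0,0.02],[0,0,0],[0,0,0]],"angular":[[0,0,0],[0,0,0],[0,0,0],[0,0,0],[0,0,0],[0,0,0],[0,0,0],[0,0,0]],"grip":[0.02,0.02,0.02,0.02,0.02,0.02,0.02,0.02]}'
python3 - <<'E'
from h import *
np.set_printoptions(precision=4,suppress=True)
L=[]
for i in range(4):
    snapshot("side");s=state();L.append(np.r_[s["eef_pos"],s["ft_force"]])
print(np.mean(L,0),np.std(L,0))
a=snapshot("scene");b=snapshot("side")
cv2.imwrite("pics/p1.png",np.hstack([cv2.resize(a[130:270,170:310],(400,400),interpolation=2),cv2.resize(b[210:370,210:370],(400,400),interpolation=2)]))
E
```

```text
time_s: 8.93
eef_pos: [0.5317, 0.1595, 0.151]
ee_rot: [[0.092, 0.996, 0.002], [0.996, -0.092, 0.0], [0.0, 0.001, -1.0]]
ft_force: [0.3, 0.2, -0.7]
grip_width: 0.0314
grasp_force: 20.0
[ 0.5319  0.1599  0.1516 -0.1576  0.2985 -1.1386] [0.0001 0.0001 0.0001 0.2844 0.2513 0.4986]
```

View pics/p1.png

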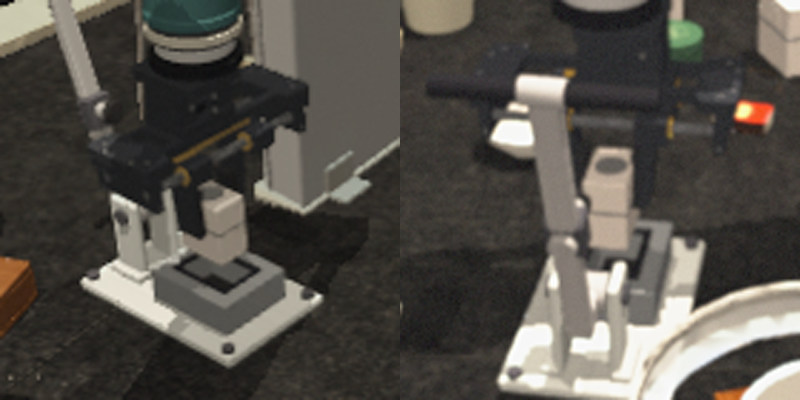

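The cartridge is centred above the pocket, clear of the clamp, in both views. I'll lower it gently while watching the forces.

```bash
python3 -m jog '{"xyz":[[-0.001,-0.0008,0],[0,0,0.008],[0,0,0.006],[0,0,0.004],[0,0,0.004],[0,0,0]],"angular":[[0,0,0],[0,0,0],[0,0,0],[0,0,0],[0,0,0],[0,0,0]],"grip":[0.02,0.02,0.02,0.02,0.02,0.02]}'
python3 -m jog '{"xyz":[[0,0,0.003],[0,0,0.003],[0,0,0.003],[0,0,0.002],[0,0,0]],"angular":[[0,0,0],[0,0,0],[0,0,0],[0,0,0],[0,0,0]],"grip":[0.02,0.02,0.02,0.02,0.02]}'
```

```text
time_s: 9.98
eef_pos: [0.5299, 0.159, 0.1276]
ee_rot: [[0.091, 0.996, -0.0], [0.996, -0.091, -0.0], [-0.0, -0.0, -1.0]]
ft_force: [-0.4, -0.3, -1.5]
grip_width: 0.0321
grasp_force: 20.0
time_s: 10.6
eef_pos: [0.5299, 0.1591, 0.1168]
ee_rot: [[0.091, 0.996, -0.0], [0.996, -0.091, -0.0], [-0.0, -0.0, -1.0]]
ft_force: [-0.3, 0.2, -0.1]
grip_width: 0.0316
grasp_force: 20.0
```

```bash
for i in 1 2 3 4 5; do python3 -c "
from h import *
L=[]
for i in range(3):
    snapshot('side');L.append(state()['ft_force'])
print(np.mean(L,0).round(2),state()['eef_pos'][2])"; [ $i -lt 5 ] && python3 -m jog '{"xyz":[[0,0,0.001],[0,0,0]],"angular":[[0,0,0],[0,0,0]],"grip":[0.02,0.02]}' | sed -n 4p; done
```

```text
[-0.1   0.47 -0.73] 0.11704219527039844
ft_force: [-0.5, 0.2, -1.4]
[-0.18  0.47 -0.95] 0.11600455829257698
ft_force: [-0.1, 0.2, -1.3]
[ 0.03  0.24 -0.84] 0.1149857331672558
ft_force: [0.6, 0.3, -0.7]
[-0.11  0.05 -1.04] 0.11397653197206953
ft_force: [0.5, -0.1, -2.1]
[-0.02  0.68 -1.5 ] 0.11299105805576189
```

```bash
python3 -m jog '{"xyz":[[0,0,0.0008],[0,0,0],[0,0,0],[0,0,0],[0,0,0],[0,0,0]],"angular":[[0,0,0],[0,0,0],[0,0,0],[0,0,0],[0,0,0],[0,0,0]],"grip":[0.02,0.02,0.034,0.04,0.06,0.06]}'
python3 -m jog '{"xyz":[[0,0,0],[0,0,0],[0,0,0]],"angular":[[0,0,0],[0,0,0],[0,0,0]],"grip":[0.06,0.06,0.06]}'
python3 - <<'E'
from h import *
for n in("scene","side"):cv2.imwrite(f"pics/{n}2.png",snapshot(n))
E
```

```text
time_s: 13.1
eef_pos: [0.53, 0.1591, 0.1123]
ee_rot: [[0.091, 0.996, 0.0], [0.996, -0.091, 0.0], [0.0, 0.0, -1.0]]
ft_force: [0.0, -0.3, 0.8]
grip_width: 0.058
grasp_force: 0.0
time_s: 13.48
eef_pos: [0.5299, 0.1591, 0.1122]
ee_rot: [[0.091, 0.996, -0.0], [0.996, -0.091, -0.0], [-0.0, -0.0, -1.0]]
ft_force: [-0.4, 0.4, -0.8]
grip_width: 0.06
grasp_force: 0.0
```

```bash
python3 -m jog '{"xyz":[[0,0,-0.02],[0,0,-0.05],[0,0,-0.06],[-0.06,0,0],[-0.06,0,0],[0,0,0],[0,0,0]],"angular":[[0,0,0],[0,0,0],[0,0,0],[0,0,0],[0,0,0],[0,0,0],[0,0,0]],"grip":[0.06,0.06,0.06,0.06,0.06,0.06,0.06]}'
python3 - <<'E'
from h import *
np.set_printoptions(precision=4,suppress=True)
c=calibration("wrist");im=snapshot("wrist");cv2.imwrite("pics/w4.png",im)
x0,y0=.44,.06
for z in(.078,.070):
    t=recti(im,c,z,x0,y0,.18,.18);g=cv2.cvtColor(t,cv2.COLOR_BGR2GRAY)
    roi=np.zeros_like(g);cv2.circle(roi,(int((.53-x0)*2000),int((.158-y0)*2000)),70,255,-1)
    for th in(150,200):
        rects(cv2.morphologyEx(cv2.bitwise_and((g>th).astype(np.uint8)*255,roi),cv2.MORPH_OPEN,np.ones((5,5))),x0,y0,n=1)
a,b=cv2.imread("pics/scene2.png"),cv2.imread("pics/side2.png");b=snapshot("side");a=snapshot("scene")
w=recti(im,c,.078,x0,y0,.18,.18)
f=lambda i:cv2.resize(i,(266,400),interpolation=2)
cv2.imwrite("pics/p2.png",np.hstack([f(a[150:270,200:280]),f(b[220:370,230:330]),f(cv2.flip(w,0)[60:300,100:260])]))
E
```

```text
time_s: 14.45
eef_pos: [0.519, 0.0397, 0.2422]
ee_rot: [[0.092, 0.996, 0.0], [0.996, -0.092, 0.001], [0.001, 0.0, -1.0]]
ft_force: [0.7, 1.8, -0.1]
grip_width: 0.0602
grasp_force: 0.0
[0.522  0.1627] [0.0636 0.0524] 79.15969848632812
[0.522  0.1629] [0.0633 0.0522] 78.81120300292969
[0.5304 0.1639] [0.0579 0.0353] 84.80557250976562
[0.5304 0.164 ] [0.0576 0.0353] 84.80557250976562
```

View pics/p2.png

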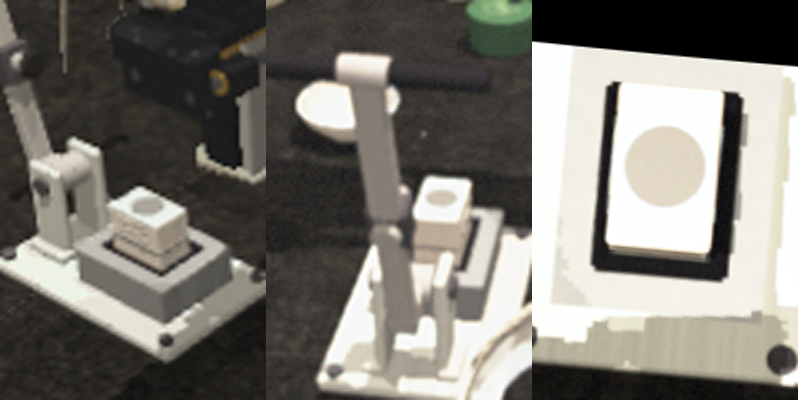

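The cartridge stands upright in the pocket on the gasket, visible in all three panels and level in the lip frame. Next is the clamp. I'll check the handle and nearby tall obstacles by triangulation, and raise and turn the tool so it closes along the dock's y.

```bash
python3 -m jog '{"xyz":[[0,0,-0.043],[0,0,-0.043],[0,0,-0.043],[0,0,0],[0,0,0],[0,0,0],[0,0,0],[0,0,0]],"angular":[[0,0,-10.0],[0,0,-10.0],[0,0,-10.0],[0,0,-10.0],[0,0,-10.0],[0,0,-10.0],[0,0,-10.0],[0,0,-10.0]],"grip":[0.06,0.06,0.06,0.06,0.06,0.06,0.06,0.06]}'
python3 -m jog '{"xyz":[[0,0,0],[0,0,0],[0,0,0]],"angular":[[0,0,-10.1],[0,0,0],[0,0,0]],"grip":[0.06,0.06,0.06]}'
python3 - <<'E'
from h import *
np.set_printoptions(precision=3,suppress=True)
print("bucket rim",tri("scene",[(105,160)],"side",[(386,382)]))
# handle ends: dark thin bar in both pictures, before the move
g=tri("scene",[(155+37/3,105+76/3),(155+161/3,105+36/3)],"side",[(215+293/3,225+75/3),(215+24/3,225+59/3)]);print(g.mean(0))
E
```

```text
time_s: 15.6
eef_pos: [0.519, 0.041, 0.371]
ee_rot: [[-0.967, 0.255, -0.0], [0.255, 0.967, 0.0], [0.001, 0.0, -1.0]]
ft_force: [0.5, 0.1, -0.2]
grip_width: 0.0601
grasp_force: 0.0
time_s: 15.98
eef_pos: [0.519, 0.0403, 0.3711]
ee_rot: [[-0.996, 0.091, -0.0], [0.091, 0.996, 0.0], [0.0, 0.0, -1.0]]
ft_force: [0.1, 0.4, -0.8]
grip_width: 0.0598
grasp_force: 0.0
bucket rim [[0.395 0.492 0.184]]
[0.547 0.328 0.264]
```

```bash
python3 -m jog '{"xyz":[[0.0078,0.0583,0],[0.0078,0.0583,0],[0.0078,0.0583,0],[0.0078,0.0583,0],[0.0076,0.0581,0],[0,0,0],[0,0,0.02],[0,0,0]],"angular":[[0,0,0],[0,0,0],[0,0,0],[0,0,0],[0,0,0],[0,0,0],[0,0,0],[0,0,0]],"grip":[0.06,0.06,0.06,0.06,0.06,0.06,0.06,0.06]}' 15
python3 -m jog '{"xyz":[[0,0,0.02],[0,0,0.018],[0,0,0],[0,0,0],[0,0,0]],"angular":[[0,0,0],[0,0,0],[0,0,0],[0,0,0],[0,0,0]],"grip":[0.06,0.06,0.06,0.03,0.03]}' 15
```

```text
time_s: 16.98
eef_pos: [0.5055, 0.3314, 0.348]
ee_rot: [[-0.996, 0.091, -0.004], [0.091, 0.996, -0.003], [0.004, -0.003, -1.0]]
ft_force: [-0.4, -0.5, -1.1]
grip_width: 0.0598
grasp_force: 0.0
time_s: 17.6
eef_pos: [0.5068, 0.3334, 0.3141]
ee_rot: [[-0.996, 0.09, 0.001], [0.09, 0.996, 0.001], [-0.001, 0.001, -1.0]]
ft_force: [0.4, -0.2, -1.2]
grip_width: 0.0422
grasp_force: 0.0
```

```bash
python3 -m jog '{"xyz":[[0,0,0],[0,0,0],[0,0,0],[0,0,0],[0,0,0]],"angular":[[0,0,0],[0,0,0],[0,0,0],[0,0,0],[0,0,0]],"grip":[0.02,0.005,0.005,0.005,0.005]}' 15
```

```text
time_s: 18.23
eef_pos: [0.5066, 0.3351, 0.3137]
ee_rot: [[-0.996, 0.089, 0.001], [0.089, 0.996, 0.004], [-0.001, 0.004, -1.0]]
ft_force: [-0.0, 6.2, -0.5]
grip_width: 0.0131
grasp_force: 15.0
```

```bash
python3 -m jog '{"xyz":[[0,-0.0149,-0.005],[0,-0.0148,-0.0051],[0,-0.0155,-0.0028],[0,-0.0155,-0.0027],[0,0,0]],"angular":[[0,0,0],[0,0,0],[0,0,0],[0,0,0],[0,0,0]],"grip":[0.005,0.005,0.005,0.005,0.005]}' 20
```

```text
time_s: 18.85
eef_pos: [0.5011, 0.2745, 0.331]
ee_rot: [[-0.996, 0.09, 0.003], [0.09, 0.996, 0.006], [-0.002, 0.006, -1.0]]
ft_force: [-1.9, 4.0, 4.7]
grip_width: 0.0135
grasp_force: 20.1
```

```bash
python3 -m jog '{"xyz":[[0,-0.0157,-0.0006],[0,-0.0156,-0.0004],[0,-0.0156,0.0016],[0,-0.0156,0.0021],[0,-0.0152,0.0038],[0,-0.0151,0.0045],[0,-0.0144,0.006],[0,-0.0144,0.0066]],"angular":[[0,0,0],[0,0,0],[0,0,0],[0,0,0],[0,0,0],[0,0,0],[0,0,0],[0,0,0]],"grip":[0.005,0.005,0.005,0.005,0.005,0.005,0.005,0.005]}' 20
```

```text
time_s: 19.85
eef_pos: [0.4906, 0.1539, 0.3076]
ee_rot: [[-0.996, 0.089, 0.003], [0.089, 0.996, 0.007], [-0.003, 0.007, -1.0]]
ft_force: [-1.7, 8.9, 5.1]
grip_width: 0.0135
grasp_force: 20.1
```

```bash
python3 -m jog '{"xyz":[[0,-0.0134,0.008],[0,-0.0131,0.0088],[0,-0.0121,0.0098],[0,-0.0117,0.0107],[0,-0.0105,0.0116],[0,-0.01,0.0122],[0,-0.0087,0.013],[0,0,0]],"angular":[[0,0,0],[0,0,0],[0,0,0],[0,0,0],[0,0,0],[0,0,0],[0,0,0],[0,0,0]],"grip":[0.005,0.005,0.005,0.005,0.005,0.005,0.005,0.005]}' 20
```

```text
time_s: 20.85
eef_pos: [0.4834, 0.0733, 0.231]
ee_rot: [[-0.996, 0.09, 0.002], [0.09, 0.996, 0.003], [-0.001, 0.003, -1.0]]
ft_force: [2.9, 3.9, -4.0]
grip_width: 0.0132
grasp_force: 20.0
```

```bash
python3 -m jog '{"xyz":[[0,0,0],[0,0,0],[0,0,0],[0,0,-0.02],[0,0,-0.03],[0,0,0],[-0.04,0,0],[0,0,0]],"angular":[[0,0,0],[0,0,0],[0,0,0],[0,0,0],[0,0,0],[0,0,0],[0,0,0],[0,0,0]],"grip":[0.05,0.05,0.05,0.05,0.05,0.0,0.0,0.0]}' 20
python3 -m jog '{"xyz":[[0,0,0],[0,0,0],[0,0,0],[0,0,0]],"angular":[[0,0,0],[0,0,0],[0,0,0],[0,0,0]],"grip":[0.0,0.0,0.0,0.0]}' 20
python3 -c "
from h import *
L=[];Q=[]
for i in range(5):
    snapshot('side');s=state();L.append(s['ft_force']);Q.append(s['eef_pos'])
print(np.mean(L,0).round(2),np.std(L,0).round(2),np.mean(Q,0))"
```

```text
time_s: 21.85
eef_pos: [0.524, 0.0686, 0.2799]
ee_rot: [[-0.996, 0.09, -0.001], [0.09, 0.996, -0.0], [0.001, -0.0, -1.0]]
ft_force: [-0.5, -0.2, 0.1]
grip_width: 0.0219
grasp_force: 0.0
time_s: 22.35
eef_pos: [0.5225, 0.0689, 0.2812]
ee_rot: [[-0.996, 0.089, 0.0], [0.089, 0.996, 0.0], [-0.0, 0.0, -1.0]]
ft_force: [-0.1, -0.8, 0.2]
grip_width: 0.0005
grasp_force: 0.0
[-0.26 -0.32 -0.02] [0.39 0.83 0.45] [0.522702   0.06888369 0.28125028]
```

```bash
python3 -m jog '{"xyz":[[0,0,0.02],[0,-0.0026,0.0062],[0,-0.0026,0.0062],[0,-0.0026,0.0062],[0,-0.0026,0.0062],[0,-0.0026,0.0062],[0,-0.0026,0.0062],[0,0,0]],"angular":[[0,0,0],[0,0,0],[0,0,0],[0,0,0],[0,0,0],[0,0,0],[0,0,0],[0,0,0]],"grip":[0.0,0.0,0.0,0.0,0.0,0.0,0.0,0.0]}' 20
python3 -c "
from h import *
L=[]
for i in range(4):
    snapshot('side');s=state();L.append(s['ft_force'])
print(np.mean(L,0).round(2))"
```

```text
time_s: 23.6
eef_pos: [0.5213, 0.0518, 0.2251]
ee_rot: [[-0.996, 0.09, -0.0], [0.09, 0.996, -0.002], [0.0, -0.002, -1.0]]
ft_force: [-1.3, -1.9, 4.4]
grip_width: 0.0003
grasp_force: 2.0
[-2.57 -4.18  5.73]
```

```bash
python3 -m jog '{"xyz":[[0,-0.0006,0.002],[0,-0.0006,0.002],[0,-0.0006,0.002],[0,-0.0006,0.002]],"angular":[[0,0,0],[0,0,0],[0,0,0],[0,0,0]],"grip":[0.0,0.0,0.0,0.0]}' | sed -n '2p;4p'
python3 -m jog '{"xyz":[[0,-0.0005,0.002],[0,-0.0005,0.002]],"angular":[[0,0,0],[0,0,0]],"grip":[0.0,0.0]}' | sed -n '2p;4p'
```

```text
eef_pos: [0.5214, 0.0494, 0.2179]
ft_force: [-5.7, -6.4, 12.0]
eef_pos: [0.5213, 0.048, 0.214]
ft_force: [-4.8, -8.9, 11.9]
```

```bash
python3 -m jog '{"xyz":[[0,-0.0004,0.0015],[0,-0.0004,0.0015]],"angular":[[0,0,0],[0,0,0]],"grip":[0.0,0.0]}' | sed -n '2p;4p'
python3 -m jog '{"xyz":[[0,-0.0004,0.0015]],"angular":[[0,0,0]],"grip":[0.0]}' | sed -n '2p;4p'
```

```text
eef_pos: [0.5214, 0.0472, 0.211]
ft_force: [-5.4, -8.3, 11.7]
eef_pos: [0.5214, 0.0468, 0.2095]
ft_force: [-4.7, -8.8, 12.6]
```

```bash
python3 -m jog '{"xyz":[[0.001,-0.0015,0],[0,0,0]],"angular":[[0,0,0],[0,0,0]],"grip":[0.0,0.0]}' | sed -n '2,4p'
python3 -m jog '{"xyz":[[0.001,-0.0015,0],[0,0,0]],"angular":[[0,0,0],[0,0,0]],"grip":[0.0,0.0]}' | sed -n '2,4p'
```

```text
eef_pos: [0.5211, 0.0464, 0.2094]
ee_rot: [[-0.996, 0.089, 0.003], [0.089, 0.996, -0.002], [-0.003, -0.001, -1.0]]
ft_force: [-1.4, -4.9, 7.7]
eef_pos: [0.5208, 0.0461, 0.2094]
ee_rot: [[-0.996, 0.09, 0.005], [0.09, 0.996, 0.001], [-0.005, 0.001, -1.0]]
ft_force: [2.9, 0.8, 5.8]
```

```bash
for i in 1; do python3 -m jog '{"xyz":[[-0.0005,-0.0005,0.0015],[0,-0.0005,0.0015]],"angular":[[0,0,0],[0,0,0]],"grip":[0.0,0.0]}' | sed -n '2p;4p'
python3 -m jog '{"xyz":[[0,-0.0004,0.0012]],"angular":[[0,0,0]],"grip":[0.0]}' | sed -n '2p;4p'; done
```

```text
eef_pos: [0.5208, 0.0451, 0.2065]
ft_force: [0.2, 0.9, 7.9]
eef_pos: [0.5208, 0.0447, 0.2053]
ft_force: [-0.3, 0.2, 8.5]
```

```bash
python3 -m jog '{"xyz":[[0,-0.0004,0.0012]],"angular":[[0,0,0]],"grip":[0.0]}' | sed -n '2p;4p'
```

```text
eef_pos: [0.5208, 0.0443, 0.2041]
ft_force: [-1.0, 0.5, 8.2]
```

```bash
python3 -m jog '{"xyz":[[0,-0.0004,0.0012],[0,-0.0004,0.0012]],"angular":[[0,0,0],[0,0,0]],"grip":[0.0,0.0]}' | sed -n '2p;4p'
python3 -m jog '{"xyz":[[0,-0.0004,0.0012],[0,-0.0004,0.0012]],"angular":[[0,0,0],[0,0,0]],"grip":[0.0,0.0]}' | sed -n '2p;4p'
```

```text
eef_pos: [0.5207, 0.0435, 0.2017]
ft_force: [-0.2, -0.2, 7.9]
eef_pos: [0.5206, 0.0427, 0.1993]
ft_force: [0.2, 0.8, 8.7]
```

```bash
python3 -m jog '{"xyz":[[0,-0.0003,0.0012],[0,-0.0003,0.0012]],"angular":[[0,0,0],[0,0,0]],"grip":[0.0,0.0]}' | sed -n '2p;4p'
python3 -m jog '{"xyz":[[0,-0.0003,0.0012],[0,-0.0003,0.0012]],"angular":[[0,0,0],[0,0,0]],"grip":[0.0,0.0]}' | sed -n '2p;4p'
```

```text
eef_pos: [0.5206, 0.0421, 0.197]
ft_force: [-0.9, -0.2, 9.3]
eef_pos: [0.5205, 0.0414, 0.1948]
ft_force: [-0.4, -0.9, 10.7]
```

```bash
python3 -m jog '{"xyz":[[0,-0.0003,0.0012],[0,-0.0003,0.0012]],"angular":[[0,0,0],[0,0,0]],"grip":[0.0,0.0]}' | sed -n '2p;4p'
python3 -m jog '{"xyz":[[0,-0.0003,0.0012],[0,-0.0003,0.0012]],"angular":[[0,0,0],[0,0,0]],"grip":[0.0,0.0]}' | sed -n '2p;4p'
```

```text
eef_pos: [0.5205, 0.0408, 0.1924]
ft_force: [-1.0, -0.5, 10.3]
eef_pos: [0.5204, 0.0402, 0.19]
ft_force: [-1.1, -1.1, 9.9]
```

```bash
python3 -m jog '{"xyz":[[0,-0.0003,0.0012],[0,-0.0003,0.0012]],"angular":[[0,0,0],[0,0,0]],"grip":[0.0,0.0]}' | sed -n '2p;4p'
python3 -m jog '{"xyz":[[0,-0.0003,0.0012],[0,-0.0003,0.0012]],"angular":[[0,0,0],[0,0,0]],"grip":[0.0,0.0]}' | sed -n '2p;4p'
```

```text
eef_pos: [0.5204, 0.0395, 0.1875]
ft_force: [-0.7, -0.3, 10.7]
eef_pos: [0.5203, 0.039, 0.1851]
ft_force: [-0.8, -0.1, 10.2]
```

```bash
python3 -m jog '{"xyz":[[0,-0.0002,0.0012],[0,-0.0002,0.0012]],"angular":[[0,0,0],[0,0,0]],"grip":[0.0,0.0]}' | sed -n '2p;4p'
python3 -m jog '{"xyz":[[0,-0.0002,0.0012],[0,-0.0002,0.0012]],"angular":[[0,0,0],[0,0,0]],"grip":[0.0,0.0]}' | sed -n '2p;4p'
```

```text
eef_pos: [0.5203, 0.0384, 0.1827]
ft_force: [-0.5, -1.7, 10.0]
eef_pos: [0.5202, 0.0379, 0.1803]
ft_force: [-1.1, -1.7, 9.9]
```

```bash
python3 -m jog '{"xyz":[[0,-0.0002,0.0012],[0,-0.0002,0.0012]],"angular":[[0,0,0],[0,0,0]],"grip":[0.0,0.0]}' | sed -n '2p;4p'
python3 -m jog '{"xyz":[[0,-0.0002,0.0012]],"angular":[[0,0,0]],"grip":[0.0]}' | sed -n '2p;4p'
```

```text
eef_pos: [0.5202, 0.0375, 0.1779]
ft_force: [-1.7, -1.6, 9.3]
eef_pos: [0.5202, 0.0372, 0.1767]
ft_force: [-0.7, -2.6, 10.0]
```

```bash
python3 -m jog '{"xyz":[[0,-0.0003,0.001]],"angular":[[0,0,0]],"grip":[0.0]}' | sed -n '2p;4p'
python3 -m jog '{"xyz":[[0,-0.0003,0.001]],"angular":[[0,0,0]],"grip":[0.0]}' | sed -n '2p;4p'
```

```text
eef_pos: [0.5201, 0.037, 0.1757]
ft_force: [-1.7, -0.9, 10.8]
eef_pos: [0.5201, 0.0368, 0.1748]
ft_force: [-1.4, -1.1, 11.6]
```

```bash
python3 -m jog '{"xyz":[[0,-0.0003,0.001]],"angular":[[0,0,0]],"grip":[0.0]}' | sed -n '2p;4p'
python3 -m jog '{"xyz":[[0,-0.0002,0.0007],[0,0,0]],"angular":[[0,0,0],[0,0,0]],"grip":[0.0,0.0]}' | sed -n '2p;4p'
```

```text
eef_pos: [0.5201, 0.0366, 0.1739]
ft_force: [-1.4, -1.1, 12.2]
eef_pos: [0.5201, 0.0365, 0.1733]
ft_force: [-1.9, -0.0, 12.2]
```

```bash
python3 -m jog '{"xyz":[[0,-0.0002,0.0008]],"angular":[[0,0,0]],"grip":[0.0]}' | sed -n '2p;4p'
python3 -c "
from h import *
L=[]
for i in range(6):
    snapshot('side');L.append(state()['ft_force'])
print(np.mean(L,0).round(2),np.std(L,0).round(2))"
```

```text
eef_pos: [0.5201, 0.0364, 0.1727]
ft_force: [-2.8, -0.6, 13.7]
[-1.8  -0.34 12.73] [0.48 0.38 0.2 ]
```

Holding at 12.7 N. The force climbed steeply after the flat gasket stretch, so the cartridge is on the floor. Now I'll let go.

```bash
python3 -m jog '{"xyz":[[0,0,-0.004],[0,0,-0.01],[0,0,-0.04],[0,0,-0.05],[0,0,-0.05],[-0.0,-0.04,0],[0,0,0],[0,0,0]],"angular":[[0,0,0],[0,0,0],[0,0,0],[0,0,0],[0,0,0],[0,0,0],[0,0,0],[0,0,0]],"grip":[0.0,0.0,0.0,0.0,0.0,0.0,0.0,0.0]}' | sed -n '1,4p'
python3 - <<'E'
from h import *
np.set_printoptions(precision=1,suppress=True)
a=snapshot("scene");b=snapshot("side");cv2.imwrite("pics/end.png",a)
# expected handle ends with sleeve: compare dark bar with prediction at contact pose
ex=np.array([.9959,-.0906,0]);ey=np.array([.0906,.9959,0]);pin=np.array([.5392,.2489,.072])
h=np.array([pin[0],pin[1],0])+ey*-.2105;h[2]=.1727-.064-.0085
uv=proj("side",[h+ex*k for k in(-.05,-.03,.03,.05)]);print(uv)
for u,v in uv.round().astype(int): print(b[v-6:v+7,u].mean(1))
E
```

```text
time_s: 30.85
eef_pos: [0.5143, -0.0035, 0.3233]
ee_rot: [[-0.996, 0.09, -0.001], [0.09, 0.996, 0.001], [0.001, 0.0, -1.0]]
ft_force: [0.7, 0.1, 0.3]
[[329.8 253.4]
 [320.1 252.8]
 [291.2 250.8]
 [281.7 250.1]]
[53.7 54.  58.3 55.3 46.3 35.7 42.3 40.  41.  34.7 37.3 52.  57.3]
[54.3 52.7 48.7 44.3 34.  35.7 40.7 41.7 38.7 30.3 37.  50.  52.7]
[50.3 49.  49.  52.7 57.3 58.7 54.3 46.3 38.  34.7 40.3 48.7 52.7]
[51.7 53.  53.  48.7 44.  45.7 46.  43.7 39.  32.3 38.3 51.7 52. ]
```

The handle bar is still where the press left it, and the robot is clear of everything.

```bash
python3 -c "
from workcell import job_done
print(job_done())"
```

```text
the job is handed in; nothing more can be done
None
```

I stood the cartridge on the gasket, pressed the clamp closed at about 12.7 N until it drove the cartridge home, let go and handed the job in at about 31 s; the hand-in returned no verdict, and I inferred "home" from the rise in pressing force rather than from a picture.

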